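# Snap a spare module into a tight row on a mounting rail

## Task

Slide the modules on the mounting rail apart until there is a gap clearly wider than one of them right beside the blue module, on the side towards the yellow-topped end clamp, then press the loose orange module straight down into that gap, standing as it does now, until it snaps fully home on the rail. Then push the end clamp back up, firmly but gently, so that it holds the whole row pressed together without any gap, and let go. Go by feel rather than forcing any part, and leave the loose tools lying around where they are.

Things in the scene. Friction and masses are not known exactly. Their poses are not given: they have to be found in the camera images.
- panel: fixed zinc sheet 200 (x) x 320 (y) x 3 mm, strapped to the bench; origin at the centre of its underside, x away from the robot, y to the left. Along its y axis runs a mounting rail. On it from left (+y) to right: fixed black end stop, grey module, blue and green modules in either order, white module, sliding end clamp, all touching. A 41 mm high duct lies at x = +82 mm
- rail_mid (a point): centre of the top of the 35 mm wide mounting rail, 18 mm above the bench, above the panel's origin; axes as the panel's. The fixed stop's inner face is at y = +110 mm. Plastic slides easily on the rail
- supply_mid (a point): dark grey module, 54 mm wide along the rail, else as the blue one, against the fixed stop. Feet hooked under the rail: slides along it, cannot lift off. Point: its centre, 44 mm above the bench; axes as the panel's.
- blue_mod_mid (a point): module with blue top part, 36 mm wide along the rail (y). Lower body 80 mm in x, shoulders 54 mm above the bench; top part 45 mm in x, 28 mm high, top 82 mm above the bench. In the row it can be gripped from above by the top part's two free faces, 45 mm apart in x, fingertips above the shoulders. Feet hooked under the rail: slides along it, cannot lift off. Point: its centre, 44 mm above the bench; axes as the panel's.
- green_mod_mid (a point): module with green top part, same shape as the blue one. Feet hooked under the rail: slides along it, cannot lift off. Point: its centre, 44 mm above the bench; axes as the panel's.
- white_mod_mid (a point): module with white top part, same shape as the blue one, next to the end clamp. Feet hooked under the rail: slides along it, cannot lift off. Point: its centre, 44 mm above the bench; axes as the panel's.
- spare_mid (a point): centre of the loose module with orange top part, 38 mm above its soles (44 mm above the bench when home on the rail). 80 (x) x 36 (y) x 76 mm, 0.15 kg, upright on the bench; shoulders 48 mm up, top part 45 mm in x. Its x goes along the panel's x; lower edges bevelled 2.5 mm. Feet reach 12 mm below the rail's top when home. Over 25 N against a neighbour is too much
- latch_foot (a point): release tab of the orange module's yellow sprung latch foot, 10 mm above its soles, on the side towards the robot, where it also belongs on the rail. It meets the rail about 7 mm before home, resists the press with up to about 10 N, then snaps under the rail and the seat bottoms hard. Over 36 N on the rail, the latch's side thrust included, is too much
- clamp_top (a point): centre of the end clamp's top, 72 mm above the bench: black block 50 mm in x, 16 mm along the rail (y), yellow top 34 mm in x; outer face 8 mm to the right (-y) with open space beyond. It slides on the rail against 9 N of friction and stays where it is left. Over 24 N on it, from the fingers or through the white module, is too much
- pad_face (a point): face of the sprung yellow pad on the end clamp's inner side, 55 mm above the bench, touching the white module; 2.5 mm proud of the clamp, it goes in 0.9 mm under 10 N, then is solid, and pushes back on the row. Pushing the clamp up with 15 to 20 N leaves the row pressed as it should be
- clamp (a joint): travel of the end clamp along the rail in m: 0 with the row closed at the start, growing to the right (panel -y) to a hard stop at 0.0395; about 0.036 with the row closed up on the orange module. After a hard push against that stop the pad springs the modules back by 1 to 2 mm
- driver: loose black folding screwdriver, 35 x 148 x 26 mm, lying right of the panel; origin at the centre of its underside
- marker: loose black and white felt marker, 18 x 126 x 18 mm, lying at the left front; origin at the centre of its underside
- nut: loose steel collet nut, 50 mm across, 28 mm high, lying at the left beyond the orange module; origin at the centre of its underside
There are look-alikes about, which are no part of the job. What is shaped like the part that bears green_mod_mid but purple is not meant.

How it is judged:
On the way, in this order (a step that is already met when the one before it is completed fails the run):
1. the row is opened: the end clamp has been slid out by at least the width of a module (value of joint clamp above 0.0355 m), for 0.1 s.
2. the orange module is snapped home on the rail (z of spare_mid in the frame of panel between 0.042 and 0.0453 m and x of spare_mid in the frame of panel between -0.003 and 0.003 m and angle between the z axis of spare_mid and the z axis of panel, either way round below 0.04 rad), for 0.2 s.
At the end, for the whole second after the job is handed in: The orange module is home on the rail (within 1.3 mm of full depth, 3 mm across it, 0.04 rad upright), its centre 36 mm (34.7 to 37.3) from the blue module's on the clamp's side, and the end clamp, let go, presses on the row with over 4.5 N; all at rest (all of step 2 and y of spare_mid in the frame of blue_mod_mid between -0.0373 and -0.0347 m and contact force between clamp and anything else above 4.5 N and linear speed of spare below 0.02 m/s and velocity of joint clamp below 0.01 m/s); the robot touches nothing.
It fails at once if the driver, marker or collet nut is shifted by more than 20 mm (distance of any of driver, marker, nut from where it was at the start of the episode above 0.02 m).
It fails at once if the orange module is pressed on the rail with more than 36 N (contact force between spare and panel above 36 N).
It fails at once if the orange module is forced against a neighbour with more than 25 N (contact force between spare and blue_mod above 25 N or contact force between spare and green_mod above 25 N or contact force between spare and white_mod above 25 N).
It fails at once if the end clamp is pushed with more than 24 N, by the fingers or through the white module (contact force between clamp and the fingers above 24 N or contact force between clamp and white_mod above 24 N).
It also fails if it takes over 70 s, if anything falls off the work surface, if the arm or the gripper's body presses on something with over 40 N, if the wrist force passes 120 N, or if a joint passes its speed limit or range.

## Robot

A 6-joint arm with a two-finger parallel gripper is mounted at the origin on a cart in front of the work surface, level with it; the furniture and walls round the work are solid. World frame = base frame: x ahead of the robot, y to its left, z up, the work surface at z = 0. Lengths are in m, angles in rad, forces in N, time in s.
With the tool pointing down it reaches from about 0.35 to 0.775 m from the base axis. Payload 5.5 kg.
Tool frame: the origin (TCP) lies midway between the tips of the shut fingers; the grasp point (between the pads) lies behind it (env.grip_point_offset is the z of the grasp point in the tool frame, in m); z points along the fingers, y is the direction in which the jaws open and shut (so a half turn about z gives the same grasp; the last joint's range is limited). The gripper opens to 85 mm and grips with 20 to 120 N. Pads are 22 mm wide; open, the fingers measure 114 mm over their backs; the gripper's body (76 mm by 85 mm) begins 54 mm behind the grasp point. The pads swing forward as they close: fully open they stand 13 mm farther back than shut.
Start: joints at [1.141, 0.313, 0.046, 1.304, 0, 1.431], TCP at [0.164, 0.551, 0.231] pointing down, gripper open.
Joint ranges: [-2.76, 2.76], [-0.86, 1.69], [-1.03, 1.26], [-2.2, 2.34], [-1.47, 1.5], [-3.14, 3.14]. Speed limits (rad/s): [2.57, 2.57, 3.14, 3.14, 3.14, 3.14].

## Interface

Orientations are given as a unit quaternion [w, x, y, z].
In Python, from workcell import env, viewer gives the robot as it stands. The module is installed in compiled form; this text tells all that it offers.
- The arm moves only by the shell command python3 -m inch 'ROWS' [OPENING] [FORCE]. ROWS is JSON, a list of rows, each a list of 2 entries, a list of its own where there are three numbers: the shift along the tool's x, y, z in m, then the turn about the tool's z in degrees. In form: [[[tx, ty, tz], spin], ...]. A call has 1 to 5 rows; each row is the pose to reach, as a shift and turn from the pose measured when the call began, along the tool's axes at that moment; what a row does not reach only later rows make up. A row lasts 1/12 s, in which the tool goes at most 41.7 mm and 7.16 degrees, less where a joint would pass 70% of its speed; a pose out of reach is approached as far as the arm can. A call with a gripper value outside its range is refused whole. OPENING is the closure, from 0 (fully open) to 1 (shut), set as the call begins (- or left out, the last holds). The fingers move at their own pace and stop on an object; FORCE is the grip in N (left out, the last holds). Time passes only in rows, so rows that repeat a pose let the fingers close. It gives the time, the measured TCP pose, the force and the opening at its end, in the units of the state.
- env.get_state(): the state, without advancing time (a new reading comes with each control period).
- viewer.read_camera(name): name is "scene" or "top" or "wrist"; returns a dict with "image" (480x640x3 uint8, red, green, blue), "depth" (480x640 float32, m along the optical axis (not along the pixel's ray), 0 where there is no reading), "vertical_fov" (degrees; the focal length in pixels is half the picture's height over the tangent of half this angle, whatever the lens; pixels are square), "cx", "cy" (the principal point, pixels), "dist_coeffs" ([k1, k2, p1, p2, k3] as OpenCV has them; the pictures are not rectified), "R" (3x3) and "t" (3): a world point X has camera coordinates R X + t; the wrist camera has in their place "T_tool_cam" (4x4, takes a point from camera to tool coordinates, whose origin is the TCP and whose axes are the flange's). Camera axes: x right, y down, z forward; pixel columns grow to the right and rows downward; lengths in m; the calibration is good to about 2 mm. A picture is of the moment at which its call begins: read the wrist's pose just before it.
- env.hand_in(): hands the job in, once; it reports no verdict.
The state is a dict: "clock": time; "joint_pos": joint angles; "qvel": joint speeds; "tau": joint torques, N m; "tcp_pos": TCP position; "orientation": TCP orientation; "wrist_force": force on the tool from outside, world axes, zero at the start; "ft_torque": the same for the moment, N m; "finger_gap": finger opening in m.
Only numpy, scipy, OpenCV 4.12 (cv2) and the standard library are available. Lean on these libraries where they do the work, as an engineer would, in place of code of your own. Each camera call takes 0.05 s, during which the arm holds its last target. There are 200 camera calls.

## Working session

There is one attempt and no reset: what is moved stays moved. The work goes in short steps, Python scripts to look and compute and a shell command to move; the robot and the scene stay as the last step left them, time stands still between calls to the robot, and variables do not carry over. Pictures are saved under pics/ and viewed, on a budget of 10 in all, crops included, one or two more only if the job needs it, and the job is handed in when it is done.

```bash
mkdir -p pics; cat > h.py <<'E'
import numpy as np, cv2
from workcell import env, viewer
from scipy.spatial.transform import Rotation as Ro
def cam(name):
    s=env.get_state(); c=viewer.read_camera(name); c['s']=s; c['name']=name
    f=240/np.tan(np.radians(c['vertical_fov'])/2)
    c['K']=np.array([[f,0,c['cx']],[0,f,c['cy']],[0,0,1]])
    if 'R' in c: R=np.array(c['R']);t=np.array(c['t']); c['Rw']=R.T; c['o']=-R.T@t
    else:
        T=np.array(c['T_tool_cam']); q=s['orientation']; Rt=Ro.from_quat([q[1],q[2],q[3],q[0]]).as_matrix()
        c['Rw']=Rt@T[:3,:3]; c['o']=Rt@T[:3,3]+np.array(s['tcp_pos'])
    return c
def cloud(c):
    v,u=np.mgrid[0:480,0:640]; uv=np.stack([u,v],-1).reshape(-1,1,2).astype(np.float64)
    n=cv2.undistortPoints(uv,c['K'],np.array(c['dist_coeffs'],float)).reshape(480,640,2)
    d=c['depth']; P=np.stack([n[...,0]*d,n[...,1]*d,d],-1)@c['Rw'].T+c['o']
    P[d==0]=np.nan
    return P
def save(c,fn): cv2.imwrite(fn,c['image'][:,:,::-1])
def st():
    s=env.get_state(); print({k:np.round(v,4).tolist() for k,v in s.items()})
E
python3 - <<'E'
from h import *
import pickle
st(); print(env.grip_point_offset)
a=cam('top');b=cam('scene')
pickle.dump((a,b),open('ab.pkl','wb'))
print(a['o'],b['o'])
save(a,'pics/top.png');save(b,'pics/scene.png')
E
```

```text
{'clock': 0.0, 'joint_pos': [1.1414, 0.314, 0.045, 1.3036, -0.0, 1.4312], 'qvel': [-0.0007, 0.0013, 0.0015, 0.0003, -0.0001, -0.0003], 'tau': [-0.0005, -48.0628, 29.8534, 0.0194, -0.0001, -0.0], 'tcp_pos': [0.1641, 0.5506, 0.2304], 'orientation': [-0.0002, 0.1444, 0.9895, -0.0009], 'wrist_force': [0.2432, 1.0852, 0.1953], 'ft_torque': [-0.0057, 0.0505, 0.0381], 'finger_gap': 0.0849}
-0.0187
[ 0.42455463 -0.12151666  1.38398649] [-0.33658404  0.45456728  1.30219108]
```

View pics/top.png

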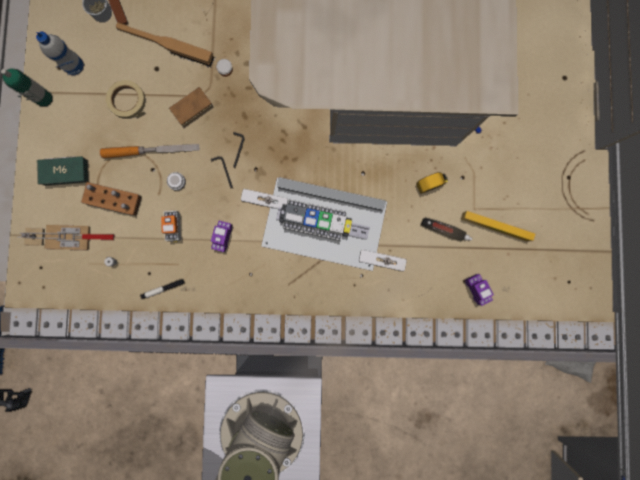

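View pics/scene.png

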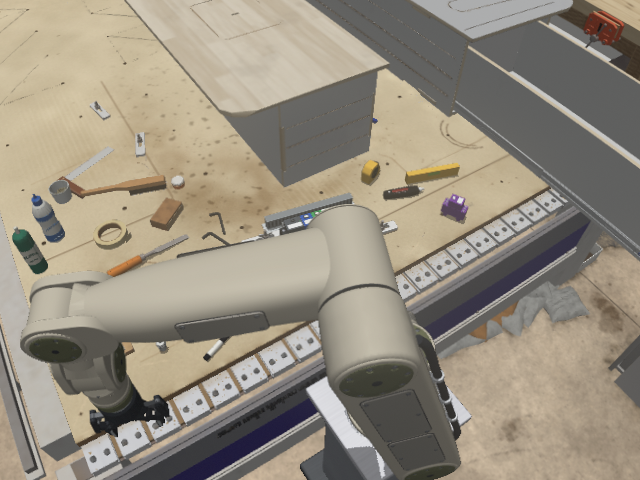

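The top view shows the panel around px (325,222), turned about 8°. The row from the left is grey, blue (311,214), green (325,217), white (337,222), clamp (348,227). The orange module is at (170,225), with purple look-alikes at (221,235) and (480,290). The marker is at (163,289), the driver at (447,230) and the nut near (176,181).

```bash
python3 - <<'E'
from h import *
import pickle
a,b=pickle.load(open('ab.pkl','rb'))
P=cloud(a); hsv=cv2.cvtColor(a['image'],cv2.COLOR_RGB2HSV)
for n,(u,v) in dict(blue=(311,213),green=(325,216),white=(338,221),clamp=(348,226),orange=(170,224),nut=(176,181),marker=(163,289),driver=(447,230),pur=(221,235),duct=(330,194),cab=(380,50)).items(): print(n,P[v,u].round(3))
def m(name,h0,h1,box,z0):
    u0,u1,v0,v1=box; M=np.zeros((480,640),bool);M[v0:v1,u0:u1]=1
    M&=(hsv[...,0]>=h0)&(hsv[...,0]<=h1)&(hsv[...,1]>120)&(hsv[...,2]>60)&(P[...,2]>z0)
    p=P[M]; r=cv2.minAreaRect(p[:,:2].astype(np.float32)*1000); print(name,M.sum(),np.median(p,0).round(4),r)
m('or',3,18,(155,190,205,245),.05);m('blue',100,125,(295,320,200,230),.06);m('gr',45,85,(310,335,200,235),.06);m('yel',22,35,(338,360,210,245),.05)
# duct & panel corners
for n,(u,v) in dict(c1=(281,180),c2=(385,200),c3=(372,267),c4=(263,247)).items(): print(n,P[v-1:v+2,u-1:u+2].reshape(-1,3).round(3)[4])
E
```

```text
blue [ 0.594 -0.12   0.085]
green [ 0.588 -0.158  0.082]
white [ 0.575 -0.192  0.085]
clamp [ 0.564 -0.22   0.067]
orange [0.557 0.255 0.076]
nut [0.683 0.259 0.025]
marker [0.382 0.283 0.014]
driver [ 0.564 -0.499  0.026]
pur [0.53  0.118 0.078]
duct [ 0.654 -0.171  0.045]
cab [ 0.903 -0.257  0.391]
or 148 [0.5614 0.2535 0.0751] ((558.9376831054688, 261.505126953125), (49.27085494995117, 36.9237174987793), 4.021947860717773)
blue 94 [ 0.5885 -0.1187  0.0827] ((582.9476928710938, -120.22897338867188), (34.61553955078125, 44.91184997558594), 78.56912231445312)
gr 56 [ 0.5842 -0.1493  0.0826] ((575.7412109375, -154.32688903808594), (32.33966064453125, 42.31922149658203), 77.79216003417969)
yel 59 [ 0.5608 -0.2174  0.0712] ((565.4641723632812, -218.0585174560547), (14.078611373901367, 37.875587463378906), 80.13005828857422)
c1 [ 0.69  -0.035  0.042]
c2 [ 0.649 -0.33  -0.006]
c3 [ 0.457 -0.294  0.007]
c4 [ 0.506  0.013 -0.003]
```

```bash
python3 -m inch '[[[-0.030,-0.011,0],0],[[-0.060,-0.022,0],0],[[-0.090,-0.033,0],0],[[-0.120,-0.044,0],0],[[-0.152,-0.055,0],0]]'; python3 -m inch '[[[-0.030,-0.011,0],0],[[-0.060,-0.022,0],0],[[-0.090,-0.033,0],0],[[-0.120,-0.044,0],0],[[-0.152,-0.055,0],0]]'; python3 -m inch '[[[-0.030,-0.011,0],0],[[-0.060,-0.022,0],0],[[-0.090,-0.033,0],0],[[-0.120,-0.044,0],0],[[-0.152,-0.055,0],0]]'; python3 -m inch '[[[0,0,0],7],[[0,0,0],14],[[0,0,0],21],[[0,0,0],28],[[0,0,0],35]]'; python3 -m inch '[[[0,0,0],7],[[0,0,0],14],[[0,0,0],21],[[0,0,0],28],[[0,0,0],34]]'
python3 -m inch '[[[0,0,0],0]]'
python3 - <<'E'
from h import *
c=cam('wrist'); save(c,'pics/w1.png'); st(); print(c['o'],c['Rw'].round(3)); 
import pickle; pickle.dump(c,open('w1.pkl','wb'))
E
```

```text
clock: 0.52
tcp_pos: [0.2945, 0.4534, 0.2301]
orientation: [-0.001, 0.144, 0.99, -0.001]
wrist_force: [1.0, -0.7, -0.2]
finger_gap: 0.0851
clock: 0.93
tcp_pos: [0.4252, 0.3561, 0.2298]
orientation: [-0.001, 0.144, 0.99, -0.001]
wrist_force: [0.1, 0.5, -1.1]
finger_gap: 0.0852
clock: 1.35
tcp_pos: [0.5558, 0.2589, 0.2293]
orientation: [-0.001, 0.144, 0.99, -0.002]
wrist_force: [0.2, 0.5, -0.1]
finger_gap: 0.0854
clock: 1.77
tcp_pos: [0.5557, 0.2586, 0.2285]
orientation: [-0.001, 0.438, 0.899, -0.002]
wrist_force: [-0.0, -0.2, -0.0]
finger_gap: 0.0855
clock: 2.18
tcp_pos: [0.5554, 0.2585, 0.2279]
orientation: [-0.001, 0.684, 0.73, -0.003]
wrist_force: [0.6, -1.0, 1.4]
finger_gap: 0.0854
clock: 2.27
tcp_pos: [0.5551, 0.2584, 0.2274]
orientation: [-0.001, 0.685, 0.729, -0.004]
wrist_force: [-0.7, -1.0, 1.1]
finger_gap: 0.0856
{'clock': 2.3167, 'joint_pos': [0.3054, 0.3952, 0.1541, 1.3377, -0.0015, 1.8093], 'qvel': [0.0001, -0.0008, 0.0025, -0.0004, -0.0002, -0.0545], 'tau': [0.0217, -53.1401, 30.2582, 0.0548, -0.004, 0.4307], 'tcp_pos': [0.555, 0.2584, 0.2273], 'orientation': [-0.0013, 0.6831, 0.7304, -0.0038], 'wrist_force': [0.5265, 0.2773, -0.9894], 'ft_torque': [-0.0057, -0.0217, 0.0473], 'finger_gap': 0.0856}
[0.55186814 0.33268205 0.3699806 ] [[ 0.998  0.063  0.011]
 [ 0.063 -0.955 -0.288]
 [-0.008  0.288 -0.957]]
```

View pics/w1.png

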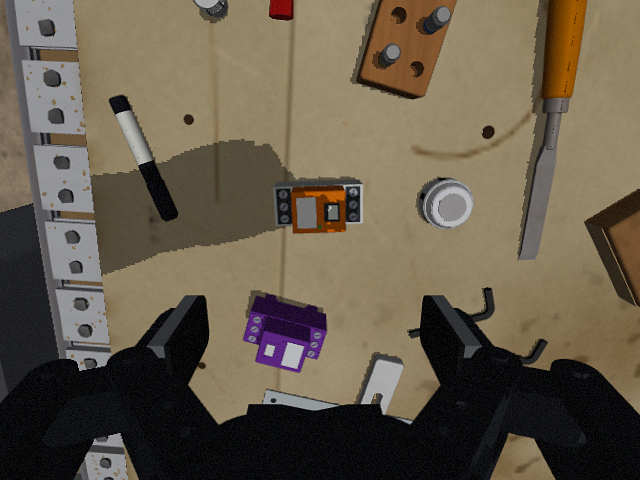

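The wrist view shows the orange module at px (319,208), nearly aligned with the jaws. The marker is at (145,160), the nut at (447,203) and the purple look-alike at (287,332). I'll measure it, then go on to the row.

```bash
cat >> h.py <<'E'
def rect(c,h0,h1,z0,z1,box=(0,640,0,480),smin=110,vmin=50):
    P=cloud(c); hsv=cv2.cvtColor(c['image'],cv2.COLOR_RGB2HSV)
    u0,u1,v0,v1=box; M=np.zeros((480,640),bool);M[v0:v1,u0:u1]=1
    M&=(hsv[...,0]>=h0)&(hsv[...,0]<=h1)&(hsv[...,1]>=smin)&(hsv[...,2]>vmin)&(P[...,2]>z0)&(P[...,2]<z1)
    p=P[M]
    return M,p,(np.median(p,0).round(4),cv2.minAreaRect(p[:,:2].astype(np.float32)*1000)) if len(p)>5 else None
E
python3 - <<'E'
from h import *
import pickle
c=pickle.load(open('w1.pkl','rb'))
M,p,r=rect(c,3,18,.06,.09,(260,380,160,250));print(M.sum(),r)
P=cloud(c); m=np.zeros((480,640),bool);m[170:245,265:370]=1
for z0,z1 in((.03,.06),(.065,.085)):
    q=P[m&(P[...,2]>z0)&(P[...,2]<z1)]; print(len(q),np.median(q,0),cv2.minAreaRect(q[:,:2].astype(np.float32)*1000))
    for k in(0,1):print(np.percentile(q[:,k],[1,99]))
E
python3 -m inch '[[[-0.04,0,0],0],[[-0.08,0,0],0],[[-0.12,0,0],0],[[-0.16,0,0],0],[[-0.20,0,0],0]]'; python3 -m inch '[[[-0.04,0,0],0],[[-0.08,0,0],0],[[-0.12,0,0],0],[[-0.16,0,0],0],[[-0.196,0,0],0]]';python3 -m inch '[[[0,0,0],7],[[0,0,0],14],[[0,0,0],14]]'
python3 - <<'E'
from h import *
c=cam('wrist'); save(c,'pics/w2.png'); st()
import pickle; pickle.dump(c,open('w2.pkl','wb'))
E
```

```text
1481 (array([0.5604, 0.2703, 0.0759]), ((557.0597534179688, 263.5901184082031), (44.340911865234375, 36.22199630737305), 5.720390796661377))
1726 [0.55628933 0.26944156 0.04870973] ((557.1669921875, 263.5722351074219), (80.2241439819336, 36.43949890136719), 5.624502182006836)
[0.51714818 0.59663392]
[0.2433586  0.28473092]
2357 [0.55701366 0.26518669 0.07628049] ((556.8895263671875, 263.572265625), (44.58142852783203, 36.20580291748047), 5.551393032073975)
[0.53478063 0.57914352]
[0.24566708 0.28280343]
clock: 2.73
tcp_pos: [0.568, 0.0573, 0.2277]
orientation: [-0.001, 0.682, 0.732, -0.004]
wrist_force: [1.2, 0.0, -0.2]
finger_gap: 0.0853
clock: 3.15
tcp_pos: [0.5816, -0.1406, 0.2282]
orientation: [-0.001, 0.681, 0.733, -0.004]
wrist_force: [1.3, 0.5, -0.3]
finger_gap: 0.0852
clock: 3.4
tcp_pos: [0.5813, -0.1418, 0.2276]
orientation: [-0.001, 0.766, 0.643, -0.004]
wrist_force: [-0.0, -0.1, 0.1]
finger_gap: 0.0852
{'clock': 3.45, 'joint_pos': [-0.369, 0.3662, 0.1127, 1.3239, -0.0064, 1.369], 'qvel': [0.0186, -0.0068, -0.003, -0.0016, 0.0002, -0.0389], 'tau': [-0.6858, -50.7634, 29.9539, 0.0285, -0.0489, 0.5046], 'tcp_pos': [0.5813, -0.1411, 0.2278], 'orientation': [-0.0014, 0.7637, 0.6456, -0.0044], 'wrist_force': [-0.0618, -0.4666, 0.1449], 'ft_torque': [0.0196, -0.03, 0.0006], 'finger_gap': 0.0853}
```

View pics/w2.png

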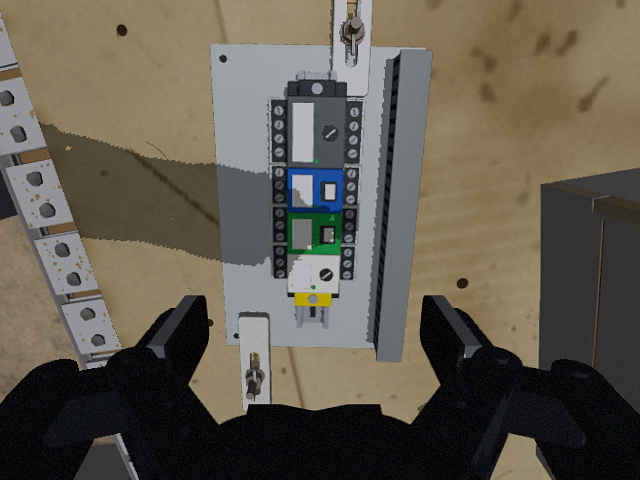

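The row is seen squarely: blue (315,189), green (313,233), white (313,270), clamp with yellow top (313,299), and the duct at right.

```bash
python3 - <<'E'
from h import *
import pickle
c=pickle.load(open('w2.pkl','rb')); P=cloud(c)
for n,h0,h1,z0,z1,box in(('blue',100,125,.07,.095,(270,360,150,225)),('green',45,85,.07,.095,(270,360,200,265)),('yel',20,35,.06,.08,(280,350,285,312))):
    M,p,r=rect(c,h0,h1,z0,z1,box); print(n,M.sum(),r)
m=np.zeros((480,640),bool);m[80:300,260:375]=1
for z0,z1 in((.045,.062),(.075,.095)):
    q=P[m&(P[...,2]>z0)&(P[...,2]<z1)]; print(len(q),np.median(q[:,2]),cv2.minAreaRect(q[:,:2].astype(np.float32)*1000))
m=np.zeros((480,640),bool);m[40:370,200:440]=1
q=P[m&(P[...,2]>-.004)&(P[...,2]<.012)&(c['image'].min(2)>110)]; 
q=P[m&(P[...,2]>.037)&(P[...,2]<.046)]; print('duct',cv2.minAreaRect(q[:,:2].astype(np.float32)*1000))
th=np.radians(-10);ex=np.array([np.cos(th),np.sin(th)]);ey=np.array([-ex[1],ex[0]])
s=c['s'];qq=s['orientation'];R=Ro.from_quat([qq[1],qq[2],qq[3],qq[0]]).as_matrix();print(R.round(3))
E
```

```text
blue 1461 (array([ 0.5881, -0.1166,  0.082 ]), ((584.5201416015625, -118.6746826171875), (36.20733642578125, 44.43644332885742), 79.67178344726562))
green 1295 (array([ 0.5812, -0.1518,  0.0821]), ((578.3767700195312, -150.75103759765625), (43.03729248046875, 44.570316314697266), 78.9966812133789))
yel 400 (array([ 0.5649, -0.2183,  0.0716]), ((564.9566650390625, -217.95912170410156), (13.101059913635254, 32.781333923339844), 81.0758285522461))
7184 0.05501321139802076 ((582.1333618164062, -129.505126953125), (193.3412322998047, 80.20765686035156), 78.9932861328125)
10873 0.08236499859504104 ((582.5730590820312, -127.36547088623047), (161.82957458496094, 45.15738296508789), 79.0824966430664)
duct ((614.6414794921875, -164.45455932617188), (303.1767883300781, 120.01121520996094), 80.12628936767578)
[[ 0.172  0.985 -0.009]
 [ 0.985 -0.172 -0.004]
 [-0.005 -0.008 -1.   ]]
```

```bash
python3 -m inch '[[[-0.003,0,0.03],0.5],[[-0.006,0,0.06],1],[[-0.009,0,0.09],1],[[-0.0115,0,0.12],1],[[-0.0115,0,0.12],1]]' 0; python3 -m inch '[[[0,0,0.012],0],[[0,0,0.024],0],[[0,0,0.036],0],[[0,0,0.045],0],[[0,0,0.045],0]]'
python3 - <<'E'
from h import *
st()
s=env.get_state();q=s['orientation'];R=Ro.from_quat([q[1],q[2],q[3],q[0]]).as_matrix();print(R.round(3))
d=np.array([.5775,-.1539,.056])-s['tcp_pos'];print('need',R.T@d)
E
```

```text
clock: 3.87
tcp_pos: [0.5743, -0.1508, 0.1017]
orientation: [-0.006, 0.767, 0.641, -0.007]
wrist_force: [-1.0, 2.0, -0.4]
finger_gap: 0.0855
clock: 4.28
tcp_pos: [0.5729, -0.15, 0.0561]
orientation: [-0.007, 0.766, 0.642, -0.007]
wrist_force: [0.9, 0.6, -0.6]
finger_gap: 0.0853
{'clock': 4.2833, 'joint_pos': [-0.3882, 0.467, -0.1716, 0.951, -0.0067, 1.3588], 'qvel': [-0.0022, -0.0148, 0.0217, 0.0289, 0.0, 0.0124], 'tau': [-0.0737, -53.401, 26.9351, -0.3552, -0.0226, -0.0227], 'tcp_pos': [0.5729, -0.15, 0.0561], 'orientation': [-0.0068, 0.7665, 0.6422, -0.0073], 'wrist_force': [0.8613, 0.6138, -0.5846], 'ft_torque': [-0.0121, -0.0551, -0.0252], 'finger_gap': 0.0853}
[[ 0.175  0.984 -0.02 ]
 [ 0.985 -0.175  0.001]
 [-0.003 -0.02  -1.   ]]
need [-3.02852303e-03  5.18777596e-03  1.40726917e-05]
```

```bash
python3 -m inch '[[[-0.0015,0.003,0],0],[[-0.003,0.0055,0],0.1],[[-0.003,0.0055,0],0.2]]'; python3 -m inch '[[[0,0,0],0],[[0,0,0],0],[[0,0,0],0],[[0,0,0],0],[[0,0,0],0]]' 1 40;  python3 -m inch '[[[0,0,0],0],[[0,0,0],0],[[0,0,0],0],[[0,0,0],0],[[0,0,0],0]]'
python3 - <<'E'
from h import *
st()
s=env.get_state();q=s['orientation'];R=Ro.from_quat([q[1],q[2],q[3],q[0]]).as_matrix();print(R.round(3))
c=cam('wrist');save(c,'pics/w3.png')
E
```

```text
clock: 4.53
tcp_pos: [0.5793, -0.1546, 0.0573]
orientation: [-0.006, 0.767, 0.641, -0.007]
wrist_force: [0.5, -0.2, 0.3]
finger_gap: 0.0848
clock: 4.95
tcp_pos: [0.5792, -0.1547, 0.0577]
orientation: [-0.005, 0.768, 0.641, -0.007]
wrist_force: [-1.0, 0.8, 2.7]
finger_gap: 0.0445
clock: 5.37
tcp_pos: [0.5792, -0.1547, 0.0577]
orientation: [-0.005, 0.768, 0.641, -0.007]
wrist_force: [0.4, -0.8, 1.1]
finger_gap: 0.0446
{'clock': 5.3667, 'joint_pos': [-0.3914, 0.4759, -0.1525, 0.9585, -0.007, 1.3589], 'qvel': [0.0006, 0.0004, 0.0004, -0.0019, -0.0004, 0.0013], 'tau': [0.2094, -52.5113, 26.1921, -0.089, 0.0321, -0.1273], 'tcp_pos': [0.5792, -0.1547, 0.0577], 'orientation': [-0.0055, 0.7676, 0.6409, -0.0069], 'wrist_force': [0.4301, -0.7633, 1.1352], 'ft_torque': [-0.0049, 0.094, -0.1534], 'finger_gap': 0.0446}
[[ 0.178  0.984 -0.018]
 [ 0.984 -0.178 -0.   ]
 [-0.003 -0.017 -1.   ]]
```

View pics/w3.png

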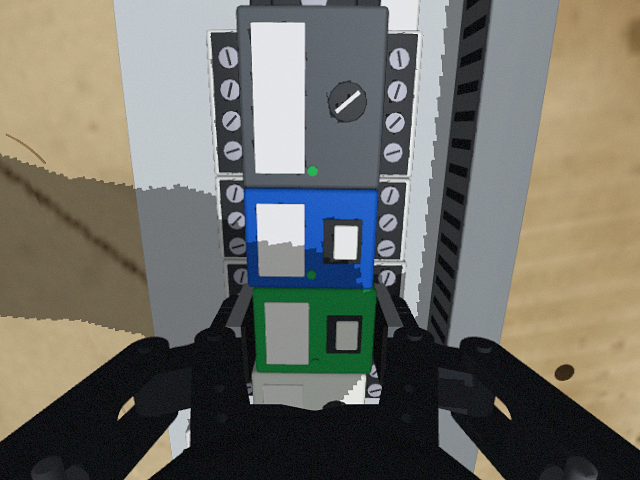

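The fingers hold the green module only: green at (313,330), with blue above it. Next I slide it right.

```bash
python3 -m inch '[[[-0.002,0,0],0],[[-0.004,0,0],0],[[-0.006,0,0],0],[[-0.008,0,0],0],[[-0.010,-0.0001,0],0]]'; python3 -m inch '[[[-0.003,0,0],0],[[-0.006,0,0],0],[[-0.009,0,0],0],[[-0.012,0,0],0],[[-0.014,-0.0001,0],0]]';python3 -c "
from h import *
s=env.get_state();print(((np.array(s['tcp_pos'])[:2]-[.5792,-.1547])@np.array([-.1895,-.9819])*1000).round(2),s['wrist_force'],s['ft_torque'])"
```

```text
clock: 5.83
tcp_pos: [0.5778, -0.1612, 0.0577]
orientation: [-0.007, 0.767, 0.642, -0.004]
wrist_force: [2.6, 11.7, 2.6]
finger_gap: 0.0443
clock: 6.25
tcp_pos: [0.5757, -0.1716, 0.0577]
orientation: [-0.01, 0.766, 0.643, -0.002]
wrist_force: [1.5, 12.1, 4.1]
finger_gap: 0.0443
17.21 [ 1.51113962 12.08868765  4.05795757] [ 2.18491013 -0.56323877 -0.15993735]
```

```bash
python3 -m inch '[[[-0.004,0,0],0],[[-0.008,0,0],0],[[-0.012,-0.0001,0],0],[[-0.016,-0.0001,0],0],[[-0.020,-0.0002,0],0]]'; python3 -m inch '[[[-0.003,0,0],0],[[-0.005,0,0],0],[[-0.0065,-0.0001,0],0],[[-0.0065,-0.0001,0],0],[[-0.0065,-0.0001,0],0]]';python3 -c "
from h import *
s=env.get_state();print(((np.array(s['tcp_pos'])[:2]-[.5792,-.1547])@np.array([-.1895,-.9819])*1000).round(2),s['wrist_force'],s['ft_torque'])"
```

```text
clock: 6.67
tcp_pos: [0.5725, -0.1874, 0.0577]
orientation: [-0.012, 0.765, 0.644, 0.001]
wrist_force: [1.0, 13.1, 5.4]
finger_gap: 0.0445
clock: 7.08
tcp_pos: [0.5718, -0.1905, 0.0577]
orientation: [-0.014, 0.764, 0.645, 0.004]
wrist_force: [1.3, 10.8, 3.8]
finger_gap: 0.0442
36.57 [ 1.27040756 10.78198052  3.76698681] [ 1.86556752 -0.45291872 -0.16351036]
```

```bash
python3 -m inch '[[[-0.003,0,0],0],[[-0.0055,0,0],0],[[-0.0055,-0.0001,0],0],[[-0.0055,-0.0001,0],0]]';python3 -c "
from h import *
s=env.get_state();print(((np.array(s['tcp_pos'])[:2]-[.5792,-.1547])@np.array([-.1895,-.9819])*1000).round(2),s['wrist_force'],s['ft_torque'])
q=s['orientation'];R=Ro.from_quat([q[1],q[2],q[3],q[0]]).as_matrix();print(R.round(3))
c=cam('wrist');save(c,'pics/w4.png')"
```

```text
clock: 7.42
tcp_pos: [0.5712, -0.1927, 0.0577]
orientation: [-0.015, 0.763, 0.646, 0.006]
wrist_force: [1.8, 10.1, 4.0]
finger_gap: 0.0442
38.82 [ 1.84033154 10.13446953  4.01636333] [ 1.85906116 -0.55366064 -0.1643166 ]
[[ 0.166  0.986 -0.011]
 [ 0.986 -0.166  0.031]
 [ 0.029 -0.016 -0.999]]
```

View pics/w4.png

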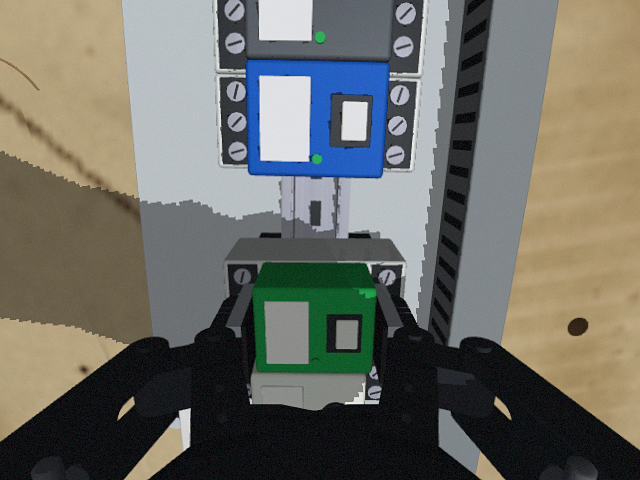

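```bash
python3 -m inch '[[[-0.003,0,0],0],[[-0.0043,0,0],0],[[-0.0043,-0.0001,0],0],[[-0.0043,-0.0001,0],0]]';python3 -c "
from h import *
s=env.get_state();print(((np.array(s['tcp_pos'])[:2]-[.5792,-.1547])@np.array([-.1895,-.9819])*1000).round(2),s['wrist_force'],s['ft_torque'])"
python3 -m inch '[[[0,0,0],0],[[0,0,0],0],[[0,0,0],0],[[0,0,0],0]]' 0
python3 -m inch '[[[0,0,-0.01],0],[[0,0,-0.03],0],[[0,0,-0.06],0],[[0,0,-0.09],0],[[0,0,-0.12],0]]'
python3 -m inch '[[[0.0,0,0],0],[[0,0,0],0],[[0,0,0],0]]'
python3 - <<'E'
from h import *
s=env.get_state();q=s['orientation'];R=Ro.from_quat([q[1],q[2],q[3],q[0]]).as_matrix();print(R.round(3))
import pickle
c=cam('wrist');save(c,'pics/w5.png');pickle.dump(c,open('w5.pkl','wb'))
E
```

```text
clock: 7.8
tcp_pos: [0.5709, -0.1936, 0.0577]
orientation: [-0.017, 0.763, 0.647, 0.008]
wrist_force: [1.9, 11.3, 4.0]
finger_gap: 0.044
39.73 [ 1.9098343  11.30648752  3.95036087] [ 1.93124965 -0.56200149 -0.16246015]
clock: 8.13
tcp_pos: [0.5709, -0.194, 0.0576]
orientation: [-0.017, 0.763, 0.646, 0.008]
wrist_force: [-0.1, 0.3, 0.6]
finger_gap: 0.0854
clock: 8.55
tcp_pos: [0.5717, -0.1988, 0.1794]
orientation: [-0.017, 0.763, 0.646, 0.008]
wrist_force: [1.0, -0.4, -0.0]
finger_gap: 0.0856
clock: 8.8
tcp_pos: [0.5717, -0.1991, 0.1796]
orientation: [-0.017, 0.763, 0.646, 0.008]
wrist_force: [-0.2, 0.0, -0.6]
finger_gap: 0.0855
[[ 0.165  0.986 -0.009]
 [ 0.986 -0.165  0.036]
 [ 0.034 -0.015 -0.999]]
```

View pics/w5.png

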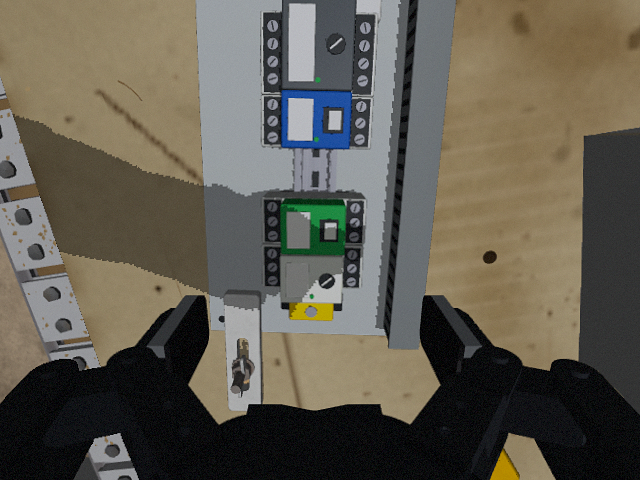

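The gap is open, with bare rail at px (316,170) between blue (317,120) and green (313,228). I'll measure it.

```bash
cat >> h.py <<'E'
O=np.array([.5771,-.1559]);ex=np.array([.9819,-.1895]);ey=np.array([.1895,.9819])
def tops(c,zr=(.074,.09),box=(0,640,0,480),xr=.026):
    P=cloud(c); m=np.zeros((480,640),bool);m[box[2]:box[3],box[0]:box[1]]=1
    p=P[m&(P[...,2]>zr[0])&(P[...,2]<zr[1])]
    x=(p[:,:2]-O)@ex; y=(p[:,:2]-O)@ey
    k=(abs(x)<xr)&(y>-.16)&(y<.115); x=x[k]*1000;y=y[k]*1000
    h,e=np.histogram(y,np.arange(-160,115,1.)); on=h>6
    i=np.flatnonzero(np.diff(np.r_[0,on,0])); print('segments y mm',[(e[a],e[b]) for a,b in zip(i[::2],i[1::2]) if b-a>4])
    for a,b in zip(i[::2],i[1::2]):
        if b-a>4:
            s=(y>e[a])&(y<e[b]); print('  y pct',np.percentile(y[s],[.5,99.5]).round(1),'x',np.percentile(x[s],[1,99]).round(1))
    return x,y
E
python3 - <<'E'
from h import *
import pickle
c=pickle.load(open('w5.pkl','rb')); tops(c,box=(260,380,0,330)); tops(c,(.045,.062),xr=.042,box=(255,375,0,300)); tops(c,(.062,.0735),(280,345,300,325))
E
```

```text
segments y mm [(np.float64(-90.0), np.float64(-16.0)), (np.float64(19.0), np.float64(108.0))]
  y pct [-89.  -16.7] x [-22.2  21.7]
  y pct [ 20.  106.7] x [-21.3  22.2]
segments y mm [(np.float64(-90.0), np.float64(-16.0)), (np.float64(19.0), np.float64(110.0))]
  y pct [-88.6 -16.4] x [-39.9  39.2]
  y pct [ 20.1 109.1] x [-39.1  39.6]
segments y mm [(np.float64(-110.0), np.float64(-94.0))]
  y pct [-109.   -94.1] x [-16.4  16.5]
```

```bash
python3 -m inch '[[[0,0,0.03],0],[[0,0,0.06],0],[[0,0,0.09],0],[[0,0,0.11],0],[[0,0,0.1215],0]]'; python3 -m inch '[[[0,0,0],0],[[0,0,0],0],[[0,0,0],0],[[0,0,0],0],[[0,0,0],0]]' 1 30; python3 -m inch '[[[-0.0005,0,0],0],[[-0.001,0,0],0],[[-0.0015,0,0],0],[[-0.0015,0,0],0]]';python3 -m inch '[[[-0.0005,0,0],0],[[-0.0005,0,0],0],[[-0.001,0,0],0],[[-0.001,0,0],0]]';python3 -c "
from h import *
s=env.get_state();print(((np.array(s['tcp_pos'])[:2]-[.5792,-.1547])@np.array([-.1895,-.9819])*1000).round(2),s['wrist_force'],s['ft_torque'])"
```

```text
clock: 9.27
tcp_pos: [0.5666, -0.1925, 0.0524]
orientation: [-0.021, 0.763, 0.646, 0.006]
wrist_force: [-0.9, -0.0, -0.6]
finger_gap: 0.0852
clock: 9.68
tcp_pos: [0.5689, -0.1936, 0.0543]
orientation: [-0.019, 0.763, 0.646, 0.008]
wrist_force: [3.4, -0.9, -1.7]
finger_gap: 0.0445
clock: 10.02
tcp_pos: [0.5691, -0.1952, 0.0546]
orientation: [-0.018, 0.763, 0.646, 0.008]
wrist_force: [2.7, 0.2, -2.7]
finger_gap: 0.0446
clock: 10.35
tcp_pos: [0.5691, -0.1956, 0.0546]
orientation: [-0.019, 0.763, 0.646, 0.008]
wrist_force: [3.4, 3.0, -2.6]
finger_gap: 0.0444
42.06 [ 3.44352843  2.98760499 -2.60422643] [ 0.6142361  -0.90155881 -0.10062035]
```

```bash
python3 -m inch '[[[0,0,0],0],[[0,0,0],0],[[0,0,0],0],[[0,0,0],0]]' 0; python3 -m inch '[[[0,0,-0.01],0],[[0,0,-0.03],0],[[0,0,-0.06],0],[[0,0,-0.09],0],[[0,0,-0.12],0]]'
python3 -m inch '[[[0.0,0,-0.025],0],[[0,0,-0.045],0],[[0,0,-0.045],0],[[0,0,-0.045],0]]'
python3 - <<'E'
from h import *
s=env.get_state();q=s['orientation'];R=Ro.from_quat([q[1],q[2],q[3],q[0]]).as_matrix();print(R.round(3),s['tcp_pos'])
c=cam('wrist');tops(c,box=(260,380,0,330)); tops(c,(.045,.062),xr=.042,box=(255,375,0,300)); tops(c,(.062,.0735))
for tz in (.12,):
    tgt=np.array([.557,.2636,.20]); print(R.T@(tgt-s['tcp_pos']), 'yaw y',np.degrees(np.arctan2(R[1,1],R[0,1])))
E
```

```text
clock: 10.68
tcp_pos: [0.5687, -0.1959, 0.0548]
orientation: [-0.019, 0.763, 0.646, 0.008]
wrist_force: [-0.1, 0.3, 0.7]
finger_gap: 0.0855
clock: 11.1
tcp_pos: [0.5697, -0.2007, 0.1767]
orientation: [-0.019, 0.763, 0.646, 0.008]
wrist_force: [-0.1, 0.3, -0.4]
finger_gap: 0.0849
clock: 11.43
tcp_pos: [0.571, -0.2031, 0.224]
orientation: [-0.017, 0.763, 0.646, 0.008]
wrist_force: [-0.3, -0.4, 0.4]
finger_gap: 0.0855
[[ 0.165  0.986 -0.009]
 [ 0.986 -0.165  0.037]
 [ 0.035 -0.015 -0.999]] [ 0.57098719 -0.20308979  0.22396481]
segments y mm [(np.float64(-90.0), np.float64(-18.0)), (np.float64(19.0), np.float64(110.0))]
  y pct [-89.5 -18.3] x [-22.8  21.3]
  y pct [ 20.  109.1] x [-21.3  22.1]
segments y mm [(np.float64(-109.0), np.float64(-101.0)), (np.float64(-91.0), np.float64(-17.0)), (np.float64(19.0), np.float64(110.0))]
  y pct [-108.6 -101.1] x [-25.1  24.2]
  y pct [-89.9 -18. ] x [-40.3  38.9]
  y pct [ 20.2 108.8] x [-39.2  39.8]
segments y mm [(np.float64(-109.0), np.float64(-94.0))]
  y pct [-108.9  -94.1] x [-16.4  16.2]
[ 0.45683897 -0.09041162  0.04114864] yaw y -9.494670038526284
```

```bash
python3 -m inch '[[[0.030,-0.006,0],0],[[0.060,-0.012,0],0],[[0.09,-0.018,0],0],[[0.12,-0.024,0],0],[[0.152,-0.030,0],0]]'; python3 -m inch '[[[0.030,-0.006,0],0],[[0.060,-0.012,0],0],[[0.09,-0.018,0],0],[[0.12,-0.024,0],0],[[0.152,-0.030,0],0]]'; python3 -m inch '[[[0.030,-0.006,0],0],[[0.060,-0.012,0],0],[[0.09,-0.018,0],0],[[0.12,-0.024,0],0],[[0.152,-0.030,0],0]]';python3 -m inch '[[[0,0,0],-5],[[0,0,0],-10],[[0,0,0],-15],[[0,0,0],-15]]';python3 -m inch '[[[0,0,0.03],0],[[0,0,0.06],0],[[0,0,0.09],0],[[0,0,0.09],0]]'
cat >> h.py <<'E'
def need(tgt,yaw=None):
    s=env.get_state();q=s['orientation'];R=Ro.from_quat([q[1],q[2],q[3],q[0]]).as_matrix()
    yy=np.degrees(np.arctan2(R[1,1],R[0,1]))
    print('tcp',np.round(s['tcp_pos'],4),'zaxis',R[:,2].round(3),'yaw',yy.round(2),'shift',(R.T@(np.array(tgt)-s['tcp_pos'])).round(4),'F',np.round(s['wrist_force'],1))
    return s,R
E
python3 - <<'E'
from h import *
need([.557,.2636,.052])
c=cam('wrist'); P=cloud(c)
for z0,z1 in((.04,.06),(.065,.085)):
    q=P[(P[...,2]>z0)&(P[...,2]<z1)&(abs(P[...,0]-.557)<.06)&(abs(P[...,1]-.264)<.04)]; print(len(q),cv2.minAreaRect(q[:,:2].astype(np.float32)*1000))
E
```

```text
clock: 11.9
tcp_pos: [0.5645, -0.0467, 0.2265]
orientation: [-0.019, 0.763, 0.646, 0.007]
wrist_force: [1.4, -0.1, 0.4]
finger_gap: 0.0852
clock: 12.32
tcp_pos: [0.5588, 0.1092, 0.231]
orientation: [-0.02, 0.764, 0.645, 0.005]
wrist_force: [-0.2, -0.1, -0.5]
finger_gap: 0.0854
clock: 12.73
tcp_pos: [0.5533, 0.2649, 0.2353]
orientation: [-0.021, 0.764, 0.645, 0.004]
wrist_force: [0.6, -0.4, 0.4]
finger_gap: 0.0856
clock: 13.07
tcp_pos: [0.5522, 0.2651, 0.2334]
orientation: [-0.021, 0.672, 0.74, 0.005]
wrist_force: [1.0, -0.5, 0.8]
finger_gap: 0.0856
clock: 13.4
tcp_pos: [0.5452, 0.2666, 0.1362]
orientation: [-0.024, 0.673, 0.739, -0.001]
wrist_force: [-1.8, -1.0, -1.7]
finger_gap: 0.0857
tcp [0.5452 0.2666 0.1362] zaxis [-0.036  0.032 -0.999] yaw 5.44 shift [-0.0071  0.0143  0.0835] F [-1.8 -1.  -1.7]
2897 ((557.332275390625, 263.7876281738281), (80.30937957763672, 36.28081130981445), 5.694489002227783)
4550 ((557.2734985351562, 263.5408630371094), (45.138221740722656, 36.592811584472656), 5.444043159484863)
```

```bash
python3 - <<'E'
from h import *
for i in range(5):
    viewer.read_camera('wrist'); need([.557,.2636,.052])
E
```

```text
tcp [0.5486 0.2676 0.1422] zaxis [-0.028  0.034 -0.999] yaw 5.48 shift [-0.0081  0.0102  0.0898] F [-0.2 -0.1 -0.4]
tcp [0.5501 0.2681 0.1441] zaxis [-0.025  0.035 -0.999] yaw 5.5 shift [-0.0086  0.0084  0.0917] F [1.1 0.1 0.1]
tcp [0.551  0.2684 0.1452] zaxis [-0.022  0.036 -0.999] yaw 5.52 shift [-0.0089  0.0073  0.0928] F [0.5 0.1 0.4]
tcp [0.5514 0.2685 0.1457] zaxis [-0.021  0.037 -0.999] yaw 5.53 shift [-0.009   0.0067  0.0933] F [ 0.1  0.2 -0.3]
tcp [0.5515 0.2686 0.1458] zaxis [-0.021  0.037 -0.999] yaw 5.54 shift [-0.0091  0.0066  0.0934] F [-0.4  0.2  0.5]
```

```bash
python3 -m inch '[[[0,0,-0.04],0],[[0,0,-0.08],0]]'; python3 -m inch '[[[0,0,0],0],[[0,0,0],0],[[0,0,0],0]]'; python3 -c "
from h import *
need([.557,.2636,.052])"
```

```text
clock: 13.87
tcp_pos: [0.5517, 0.2651, 0.2256]
orientation: [-0.021, 0.672, 0.74, 0.005]
wrist_force: [1.8, 0.9, 0.9]
finger_gap: 0.0855
clock: 14.12
tcp_pos: [0.5526, 0.2653, 0.2273]
orientation: [-0.02, 0.672, 0.74, 0.006]
wrist_force: [-0.6, 0.5, -0.9]
finger_gap: 0.0853
tcp [0.5526 0.2653 0.2273] zaxis [-0.021  0.037 -0.999] yaw 5.5 shift [-0.0088  0.0073  0.175 ] F [-0.6  0.5 -0.9]
```

```bash
python3 -m inch '[[[0,0,-0.03],0],[[0,0,-0.06],0],[[0,0,-0.09],0],[[0,0,-0.09],0]]'; python3 - <<'E'
from h import *
for i in range(4):
    need([.557,.2636,.052]);viewer.read_camera('wrist')
E
```

```text
clock: 14.45
tcp_pos: [0.5559, 0.2623, 0.3227]
orientation: [-0.018, 0.672, 0.74, 0.01]
wrist_force: [-0.8, 0.3, 0.3]
finger_gap: 0.0854
tcp [0.5559 0.2623 0.3227] zaxis [-0.014  0.039 -0.999] yaw 5.48 shift [-0.0096  0.0039  0.2705] F [-0.8  0.3  0.3]
tcp [0.5557 0.2623 0.32  ] zaxis [-0.016  0.038 -0.999] yaw 5.49 shift [-0.0094  0.0048  0.2678] F [-0.1  0.2 -0.5]
tcp [0.555  0.2621 0.3178] zaxis [-0.02   0.037 -0.999] yaw 5.49 shift [-0.009   0.0064  0.2656] F [ 0.2 -0.2 -0.7]
tcp [0.5544 0.262  0.3164] zaxis [-0.022  0.036 -0.999] yaw 5.49 shift [-0.0088  0.0076  0.2641] F [ 0.7  0.4 -0.2]
```

```bash
cat > wait.py <<'E'
from h import *
for i in range(5): viewer.read_camera('wrist')
need([.557,.2636,.052])
E
for k in 1; do python3 -m inch '[[[0,0,0.01],0],[[0,0,0.035],0],[[0,0,0.06],0],[[0,0,0.08],0],[[0,0,0.09],0]]'; python3 wait.py; python3 -m inch '[[[0,0,-0.035],0],[[0,0,-0.07],0],[[0,0,-0.1],0],[[0,0,-0.1],0]]'; python3 -m inch '[[[0,0,0],0]]'; python3 wait.py; python3 -m inch '[[[0,0,0.01],0],[[0,0,0.035],0],[[0,0,0.06],0],[[0,0,0.08],0],[[0,0,0.1],0]]';python3 wait.py; python3 -m inch '[[[0,0,-0.035],0],[[0,0,-0.07],0],[[0,0,-0.1],0],[[0,0,-0.1],0]]'; python3 -m inch '[[[0,0,0],0]]'; python3 wait.py;done | grep -v -e orient -e wrist -e finger
```

```text
clock: 15.07
tcp_pos: [0.5494, 0.2644, 0.2207]
tcp [0.5524 0.2652 0.2266] zaxis [-0.022  0.036 -0.999] yaw 5.49 shift [-0.0087  0.0078  0.1743] F [ 0.3 -0.3  0.9]
clock: 15.65
tcp_pos: [0.557, 0.2621, 0.3354]
clock: 15.73
tcp_pos: [0.558, 0.2623, 0.3379]
tcp [0.5566 0.262  0.3347] zaxis [-0.011  0.04  -0.999] yaw 5.48 shift [-0.0099  0.0025  0.2826] F [ 0.6  0.2 -0.4]
clock: 16.4
tcp_pos: [0.5545, 0.2657, 0.2323]
tcp [0.5557 0.266  0.2355] zaxis [-0.011  0.04  -0.999] yaw 5.48 shift [-0.01    0.0023  0.1832] F [-0.9  0.1  0.3]
clock: 16.98
tcp_pos: [0.5589, 0.2625, 0.3444]
clock: 17.07
tcp_pos: [0.5599, 0.2626, 0.3471]
tcp [0.5586 0.2624 0.3438] zaxis [ 0.001  0.043 -0.999] yaw 5.47 shift [-0.0111 -0.003   0.2916] F [-0.1 -0.2  0.9]
```

```bash
(python3 -m inch '[[[-0.002,0,0.015],0],[[-0.005,-0.001,0.045],0],[[-0.008,-0.002,0.08],0],[[-0.01,-0.003,0.11],0],[[-0.011,-0.003,0.13],0]]'; python3 wait.py;  python3 -m inch '[[[0,0,0.01],0],[[0,0,0.035],0],[[0,0,0.06],0],[[0,0,0.08],0],[[0,0,0.1],0]]';python3 wait.py)| grep -v -e orient -e wrist -e finger
```

```text
clock: 17.73
tcp_pos: [0.5544, 0.256, 0.2089]
tcp [0.5572 0.257  0.2145] zaxis [ 0.002  0.043 -0.999] yaw 5.48 shift [-0.0004 -0.0005  0.1626] F [ 1.3 -0.2  0.8]
clock: 18.4
tcp_pos: [0.5583, 0.2617, 0.1147]
tcp [0.5585 0.2617 0.1163] zaxis [ 0.004  0.044 -0.999] yaw 5.48 shift [-0.0007 -0.0019  0.0644] F [0.8 0.6 0.8]
```

```bash
(python3 -m inch '[[[0,0,0.01],0],[[0,-0.001,0.025],0],[[0,-0.002,0.045],0],[[-0.0007,-0.002,0.06],0],[[-0.0007,-0.002,0.066],0]]'; python3 wait.py;  python3 -m inch '[[[0,0,0],0],[[0,0,0],0],[[0,0,0],0],[[0,0,0],0],[[0,0,0],0]]' 1 50 ;python3 -m inch '[[[0,0,0],0],[[0,0,0],0]]'; python3 wait.py)| grep -v -e orient 
python3 -c "
from h import *
c=cam('wrist');save(c,'pics/w6.png')"
```

```text
clock: 19.07
tcp_pos: [0.5564, 0.2635, 0.0491]
wrist_force: [-0.8, 0.2, -0.8]
finger_gap: 0.0852
tcp [0.558  0.264  0.0518] zaxis [ 0.007  0.045 -0.999] yaw 5.48 shift [-0.0003 -0.0011 -0.0002] F [ 0.2 -0.1  0.3]
clock: 19.73
tcp_pos: [0.5586, 0.2642, 0.0526]
wrist_force: [0.7, 0.4, 5.0]
finger_gap: 0.0438
clock: 19.9
tcp_pos: [0.5586, 0.2642, 0.0527]
wrist_force: [-0.9, 0.2, 2.2]
finger_gap: 0.0443
tcp [0.5586 0.2642 0.0526] zaxis [ 0.008  0.045 -0.999] yaw 5.48 shift [-0.0005 -0.0016  0.0006] F [-0.5  0.1  2.6]
```

View pics/w6.png

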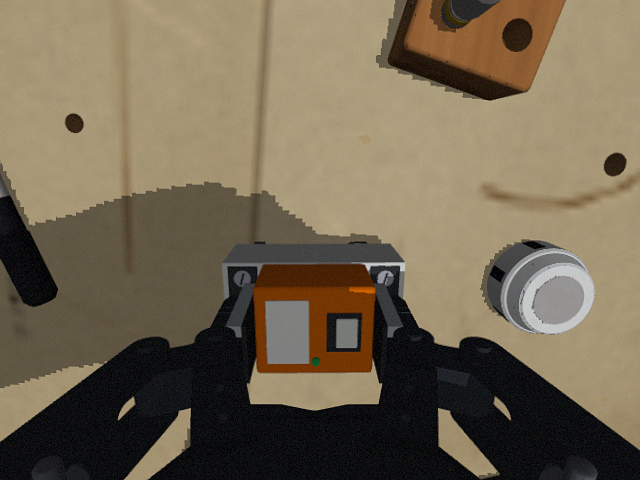

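Orange is gripped centrally at (314,320), with the marker and nut clear. I'll lift it, carry it over and turn it.

```bash
sed -i 's/need(.*/need([.5789,-.1548,.12])/' wait.py; (python3 -m inch '[[[0,0,-0.01],0],[[0,0,-0.035],0],[[0,0,-0.07],0],[[0,0,-0.105],0],[[0,0,-0.14],0]]'; python3 wait.py; python3 -m inch '[[[0,0,0],4],[[0,0,0],9],[[0,0,0],14],[[0,0,0],16.4]]'; python3 wait.py)| grep -v -e orient
```

```text
clock: 20.62
tcp_pos: [0.5566, 0.2575, 0.1937]
wrist_force: [0.3, 0.2, -2.2]
finger_gap: 0.0438
tcp [0.5569 0.2577 0.192 ] zaxis [ 0.007  0.045 -0.999] yaw 5.48 shift [-0.4154 -0.0183  0.0535] F [-0.1 -0.4 -2.4]
clock: 21.2
tcp_pos: [0.5553, 0.2572, 0.1891]
wrist_force: [-0.9, -0.4, -1.9]
finger_gap: 0.0439
tcp [0.5562 0.2575 0.1906] zaxis [ 0.005  0.044 -0.999] yaw -10.84 shift [-0.4034  0.1001  0.0523] F [-0.4  0.6 -0.8]
```

```bash
(python3 -m inch '[[[-0.015,0.004,0],0],[[-0.045,0.011,0],0],[[-0.08,0.02,0],0],[[-0.11,0.027,0],0],[[-0.135,0.033,0],0]]'; python3 wait.py; python3 -m inch '[[[-0.015,0.004,0],0],[[-0.045,0.011,0],0],[[-0.08,0.02,0],0],[[-0.11,0.027,0],0],[[-0.135,0.033,0],0]]'; python3 wait.py;  python3 -m inch '[[[-0.015,0.004,0],0],[[-0.045,0.011,0],0],[[-0.08,0.02,0],0],[[-0.11,0.027,0],0],[[-0.132,0.033,0],0]]'; python3 wait.py)| grep -v -e orient
```

```text
clock: 21.87
tcp_pos: [0.5628, 0.117, 0.1839]
wrist_force: [-0.4, 0.5, -2.5]
finger_gap: 0.0441
tcp [0.5631 0.119  0.1843] zaxis [ 0.004  0.045 -0.999] yaw -10.84 shift [-0.2685  0.0672  0.052 ] F [ 0.7 -0.8 -1.8]
clock: 22.53
tcp_pos: [0.5704, -0.02, 0.178]
wrist_force: [-0.1, 0.4, -1.7]
finger_gap: 0.0439
tcp [ 0.5701 -0.0184  0.178 ] zaxis [ 0.004  0.045 -0.999] yaw -10.76 shift [-0.1348  0.0344  0.0517] F [-0.1 -0.2 -2.4]
clock: 23.2
tcp_pos: [0.5785, -0.1543, 0.1719]
wrist_force: [0.5, 0.6, -3.0]
finger_gap: 0.0438
tcp [ 0.578  -0.1524  0.1718] zaxis [ 0.003  0.046 -0.999] yaw -10.65 shift [-0.0046  0.0016  0.0516] F [-0.4 -0.9 -2.9]
```

```bash
(python3 -m inch '[[[-0.001,0,0.005],0],[[-0.002,0.001,0.012],0],[[-0.003,0.0015,0.02],0.2],[[-0.003,0.0015,0.03],0.2]]'; python3 wait.py)|grep -v orient
python3 - <<'E'
from h import *
import pickle
c=cam('wrist');save(c,'pics/w7.png');pickle.dump(c,open('w7.pkl','wb'))
s=c['s'];print(s['tcp_pos'])
tops(c,box=(200,420,0,480)); z=s['tcp_pos'][2]-.0527+.076
tops(c,(z-.006,z+.006),box=(230,400,0,480),xr=.026)
tops(c,(z-.034,z-.022),box=(200,420,0,480),xr=.042)
E
```

```text
clock: 23.78
tcp_pos: [0.5793, -0.1535, 0.141]
wrist_force: [0.2, -0.1, -2.2]
finger_gap: 0.0441
tcp [ 0.5789 -0.1541  0.1414] zaxis [ 0.003  0.047 -0.999] yaw -10.85 shift [-0.0017  0.0003  0.0213] F [ 1.1  1.  -2.6]
[ 0.5788597  -0.15406825  0.14139891]
segments y mm [(np.float64(-90.0), np.float64(-73.0)), (np.float64(20.0), np.float64(110.0))]
  y pct [-89.9 -73.3] x [-21.5  22. ]
  y pct [ 20.9 108.8] x [-21.5  22.1]
segments y mm [(np.float64(-17.0), np.float64(20.0))]
  y pct [-16.1  19.7] x [-23.3  23.7]
segments y mm [(np.float64(2.0), np.float64(20.0))]
  y pct [ 3.7 19.9] x [-38.3  40.7]
```

View pics/w7.png

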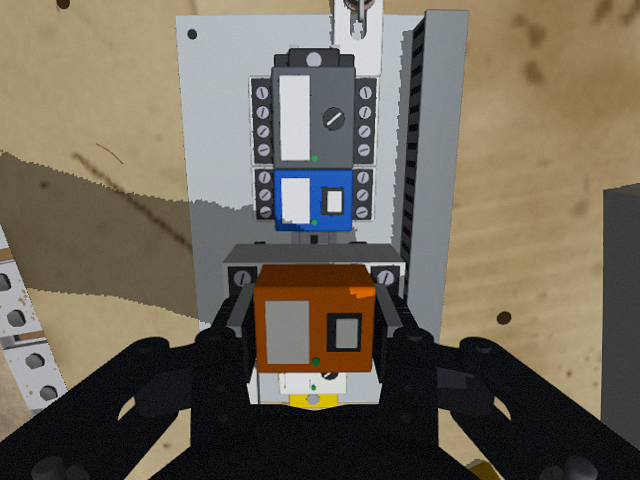

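Orange hangs centred over the gap at (314,320), blue at (314,200), and bare rail shows between them. I'll descend with a slight correction.

```bash
sed -i 's/need(.*/need([.5787,-.1548,.075])/' wait.py; (python3 -m inch '[[[-0.0011,0,0.004],0],[[-0.0014,0,0.008],0],[[-0.0018,0,0.012],0],[[-0.002,0,0.016],0],[[-0.0022,0,0.02],0]]'; python3 wait.py;python3 -m inch '[[[-0.0002,0,0.004],0],[[-0.0004,0,0.008],0],[[-0.0006,0,0.012],0],[[-0.0008,0,0.016],0],[[-0.0008,0,0.018],0]]'; python3 wait.py)|grep -v orient
```

```text
clock: 24.5
tcp_pos: [0.5787, -0.1555, 0.1212]
wrist_force: [-0.2, 0.4, -2.6]
finger_gap: 0.0438
tcp [ 0.5788 -0.1555  0.1217] zaxis [ 0.004  0.046 -0.999] yaw -10.85 shift [-0.0015 -0.      0.0467] F [ 0.3  0.6 -1.4]
clock: 25.17
tcp_pos: [0.5783, -0.1553, 0.1028]
wrist_force: [-0.3, -0.4, -1.7]
finger_gap: 0.044
tcp [ 0.5789 -0.1555  0.1039] zaxis [ 0.004  0.046 -0.999] yaw -10.85 shift [-0.0007 -0.0001  0.0289] F [-0.3  0.5 -2.1]
```

```bash
sed -i 's/need(.*/need([.5787,-.1548,.0587])/' wait.py; (python3 -m inch '[[[0,0,0.006],0],[[-0.0003,0,0.012],0],[[-0.0004,0,0.018],0],[[-0.0005,0,0.023],0],[[-0.0005,0,0.027],0]]'; python3 wait.py)|grep -v orient
```

```text
clock: 25.83
tcp_pos: [0.5783, -0.1545, 0.0757]
wrist_force: [-0.2, -0.3, -2.0]
finger_gap: 0.0442
tcp [ 0.579  -0.1548  0.0769] zaxis [ 0.004  0.046 -0.999] yaw -10.86 shift [-0.0009 -0.0002  0.0182] F [ 0.4 -0.  -2. ]
```

```bash
(python3 -m inch '[[[-0.0001,0,0.002],0],[[-0.0002,0,0.004],0],[[-0.0003,0,0.006],0],[[-0.0004,0,0.008],0],[[-0.0005,0,0.010],0]]'; python3 wait.py;python3 -m inch '[[[0,0,0.001],0],[[0,0,0.002],0],[[-0.0001,0,0.003],0],[[-0.0001,0,0.004],0]]'; python3 wait.py)|grep -v orient
```

```text
clock: 26.5
tcp_pos: [0.5789, -0.1548, 0.0667]
wrist_force: [-1.2, 0.5, -2.2]
finger_gap: 0.0439
tcp [ 0.579  -0.1548  0.067 ] zaxis [ 0.004  0.046 -0.999] yaw -10.85 shift [-0.0004 -0.0002  0.0082] F [-0.1  0.3 -2.1]
clock: 27.08
tcp_pos: [0.5779, -0.1544, 0.0627]
wrist_force: [-4.2, 0.7, 4.2]
finger_gap: 0.0441
tcp [ 0.5779 -0.1544  0.0627] zaxis [ 0.002  0.047 -0.999] yaw -10.86 shift [-0.0004  0.0009  0.004 ] F [-4.3  1.   0.7]
```

```bash
(python3 -m inch '[[[0,0.0005,0.001],0],[[0,0.001,0.002],0],[[0,0.001,0.003],0],[[0,0.001,0.003],0]]'; python3 wait.py)|grep -v orient
```

```text
clock: 27.67
tcp_pos: [0.5794, -0.1545, 0.0593]
wrist_force: [0.5, -0.1, -5.8]
finger_gap: 0.0438
tcp [ 0.5794 -0.1546  0.0593] zaxis [ 0.003  0.047 -0.999] yaw -10.85 shift [-0.0004 -0.0007  0.0006] F [ 0.4  0.5 -7.6]
```

```bash
(python3 -m inch '[[[0,0,0.001],0],[[0,0,0.002],0],[[0,0,0.002],0]]'; python3 wait.py)|grep -v orient
```

```text
clock: 28.17
tcp_pos: [0.5809, -0.155, 0.0587]
wrist_force: [0.7, -0.0, 2.8]
finger_gap: 0.0439
tcp [ 0.5808 -0.155   0.0587] zaxis [ 0.006  0.045 -0.999] yaw -10.85 shift [-0.0002 -0.0022 -0.    ] F [-0.2 -0.4  5.4]
```

```bash
(python3 -m inch '[[[0,-0.0005,0.001],0],[[0,-0.001,0.002],0],[[0,-0.001,0.002],0]]'; python3 wait.py)|grep -v orient
```

```text
clock: 28.67
tcp_pos: [0.5808, -0.155, 0.0586]
wrist_force: [-1.6, 1.3, 10.3]
finger_gap: 0.0443
tcp [ 0.5808 -0.155   0.0586] zaxis [ 0.009  0.045 -0.999] yaw -10.85 shift [-0.0002 -0.0021 -0.0001] F [-2.3  1.5  9.9]
```

Orange bottomed out: TCP stays at .0586 while the force rises to 10 N. Next I release, rise and check.

```bash
sed -i 's/need(.*/need([.5540,-.2796,.15])/' wait.py; (python3 -m inch '[[[0,0,-0.001],0],[[0,0,-0.001],0],[[0,0,-0.001],0],[[0,0,-0.001],0]]' 0; python3 wait.py; python3 -m inch '[[[0,0,-0.01],0],[[0,0,-0.035],0],[[0,0,-0.07],0],[[0,0,-0.105],0],[[0,0,-0.13],0]]'; python3 wait.py)|grep -v orient
python3 - <<'E'
from h import *
import pickle
c=cam('wrist');save(c,'pics/w8.png');pickle.dump(c,open('w8.pkl','wb'))
tops(c,box=(230,400,0,480));tops(c,(.062,.0735),(270,360,250,480))
M,p,r=rect(c,3,18,.07,.09,(230,400,150,350));print(r)
x=(p[:,:2]-O)@ex;y=(p[:,:2]-O)@ey;print(np.percentile(x,[1,99]),np.percentile(y,[1,99]),np.percentile(p[:,2],[10,50,90]))
M,p,r=rect(c,100,125,.07,.09,(230,400,100,350));print('blue z',np.percentile(p[:,2],[10,50,90]))
E
```

```text
clock: 29.25
tcp_pos: [0.5806, -0.155, 0.0593]
wrist_force: [0.8, 0.1, -1.1]
finger_gap: 0.0852
tcp [ 0.5806 -0.155   0.0593] zaxis [ 0.008  0.045 -0.999] yaw -10.85 shift [-0.1231 -0.0027 -0.0964] F [ 0.6 -1.1  0.7]
clock: 29.92
tcp_pos: [0.5802, -0.1612, 0.1931]
wrist_force: [0.3, 0.5, -0.4]
finger_gap: 0.0851
tcp [ 0.5793 -0.1608  0.1892] zaxis [ 0.008  0.045 -0.999] yaw -10.85 shift [-0.1231 -0.0025  0.0337] F [ 0.1 -0.1 -0.4]
segments y mm [(np.float64(-91.0), np.float64(-18.0)), (np.float64(-17.0), np.float64(110.0))]
  y pct [-89.8 -18.2] x [-22.2  21.6]
  y pct [-15.5 109.2] x [-21.4  22.6]
segments y mm [(np.float64(-109.0), np.float64(-96.0))]
  y pct [-108.8  -96.2] x [-15.6  16.4]
(array([ 0.5832, -0.152 ,  0.0821]), ((579.2926635742188, -156.05682373046875), (38.05124282836914, 44.66904830932617), 79.0403060913086))
[-0.01981823  0.02419432] [-0.01817068  0.0190905 ] [0.0810538  0.08205406 0.08294016]
blue z [0.08102955 0.08206761 0.08294594]
```

View pics/w8.png

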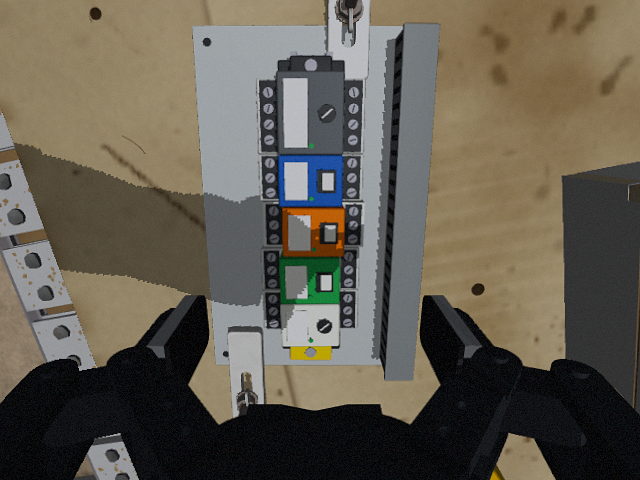

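Orange sits between blue (312,180) and green (313,280) at (312,232), level with them but looking slightly off towards +x. I'll measure that.

```bash
python3 - <<'E'
from h import *
import pickle
c=pickle.load(open('w8.pkl','rb'));P=cloud(c)
x=(P[...,:2]-O)@ex*1000;y=(P[...,:2]-O)@ey*1000;z=P[...,2]*1000
for n,a,b in(('grey',62,104),('blue',24,52),('or',-12,14),('gr',-50,-24),('wh',-86,-60)):
    for z0,z1 in((76,90),(46,62)):
        k=(y>a)&(y<b)&(z>z0)&(z<z1)&(abs(x)<44)
        # per-slice edges
        e=[(x[k&(y>t)&(y<t+3)].min(),x[k&(y>t)&(y<t+3)].max()) for t in np.arange(a,b-3,3)]
        e=np.array(e);print(n,z0,e.mean(0).round(2),'mid',e.mean().round(2), 'yawslope',np.polyfit(np.arange(len(e))*3,e.mean(1),1)[0].round(3))
E
```

```text
grey 76 [-21.58  22.24] mid 0.33 yawslope -0.007
grey 46 [-39.18  39.81] mid 0.31 yawslope -0.004
blue 76 [-22.09  22.22] mid 0.07 yawslope 0.022
blue 46 [-39.08  39.57] mid 0.24 yawslope 0.002
or 76 [-20.03  24.17] mid 2.07 yawslope 0.018
or 46 [-37.85  41.71] mid 1.93 yawslope 0.001
gr 76 [-22.73  21.86] mid -0.43 yawslope -0.023
gr 46 [-39.95  39.09] mid -0.43 yawslope -0.023
wh 76 [-21.9   21.72] mid -0.09 yawslope -0.024
wh 46 [-39.41  39.08] mid -0.17 yawslope 0.009
```

```bash
sed -i 's/need(.*/need([.5780,-.1555,.0605])/' wait.py; (python3 wait.py; python3 -m inch '[[[0,-0.0005,0.015],0],[[0,-0.001,0.035],0],[[0,-0.002,0.06],0],[[0,-0.002,0.08],0],[[0,-0.002,0.1],0]]'; python3 wait.py)|grep -v orient
```

```text
tcp [ 0.579  -0.1606  0.1881] zaxis [ 0.006  0.046 -0.999] yaw -10.85 shift [-0.0011 -0.0017  0.1277] F [-0.5 -0.5  0.8]
clock: 30.88
tcp_pos: [0.5771, -0.1553, 0.0866]
wrist_force: [-0.0, 1.7, 0.2]
finger_gap: 0.0851
tcp [ 0.5781 -0.1558  0.089 ] zaxis [ 0.007  0.045 -0.999] yaw -10.85 shift [-0.001  -0.0001  0.0285] F [0.3 0.9 1. ]
```

```bash
(python3 -m inch '[[[0,0,0.007],0],[[0,0,0.014],0],[[-0.0005,0,0.02],0],[[-0.001,0,0.025],0],[[-0.001,0,0.028],0]]'; python3 wait.py; python3 -m inch '[[[0,0,0],0],[[0,0,0],0],[[0,0,0],0],[[0,0,0],0],[[0,0,0],0]]' 1 30; python3 wait.py)|grep -v orient
```

```text
clock: 31.55
tcp_pos: [0.5777, -0.1554, 0.0601]
wrist_force: [-0.2, 0.1, 1.1]
finger_gap: 0.0854
tcp [ 0.5783 -0.1556  0.0611] zaxis [ 0.007  0.045 -0.999] yaw -10.85 shift [ 0.     -0.0003  0.0006] F [ 0.  -0.3  0.2]
clock: 32.22
tcp_pos: [0.5785, -0.1557, 0.0614]
wrist_force: [-0.2, 0.6, 2.3]
finger_gap: 0.0443
tcp [ 0.5785 -0.1557  0.0614] zaxis [ 0.008  0.045 -0.999] yaw -10.85 shift [ 0.0001 -0.0005  0.0009] F [-0.1  0.6  2.7]
```

```bash
sed -i 's/need(.*/need([.5538,-.2818,.052])/' wait.py; (python3 -m inch '[[[0,0,0],0],[[0,0,0],0],[[0,0,0],0],[[0,0,0],0]]' 0; python3 -m inch '[[[0,0,-0.01],0],[[0,0,-0.03],0],[[0,0,-0.055],0],[[0,0,-0.075],0],[[0,0,-0.09],0]]'; python3 wait.py; python3 -m inch '[[[-0.015,0,0],0],[[-0.045,-0.001,0],0],[[-0.075,-0.002,0],0],[[-0.105,-0.003,0],0],[[-0.126,-0.003,0],0]]' 1 30; python3 wait.py)|grep -v orient
```

```text
clock: 32.8
tcp_pos: [0.5783, -0.1556, 0.0612]
wrist_force: [-0.1, -0.1, -0.7]
finger_gap: 0.0855
clock: 33.22
tcp_pos: [0.5783, -0.16, 0.154]
wrist_force: [0.6, 0.5, 0.4]
finger_gap: 0.0855
tcp [ 0.5773 -0.1595  0.1505] zaxis [ 0.006  0.046 -0.999] yaw -10.85 shift [-0.1289  0.0002  0.0927] F [-1.5 -0.2 -0.4]
clock: 33.88
tcp_pos: [0.5489, -0.285, 0.143]
wrist_force: [0.6, 0.8, -0.7]
finger_gap: 0.0258
tcp [ 0.5498 -0.2823  0.1436] zaxis [ 0.005  0.047 -0.999] yaw -10.88 shift [-0.0031  0.0042  0.0915] F [ 0.1  0.3 -0.2]
```

```bash
(python3 -m inch '[[[-0.001,0.001,0.015],0],[[-0.002,0.003,0.035],0],[[-0.003,0.004,0.055],0],[[-0.004,0.004,0.068],0],[[-0.004,0.004,0.075],0]]' 1 30; python3 wait.py)|grep -v orient
python3 - <<'E'
from h import *
c=cam('wrist');P=cloud(c);save(c,'pics/w9.png')
x=(P[...,:2]-O)@ex*1000;y=(P[...,:2]-O)@ey*1000;z=P[...,2]*1000
for n,a,b,z0,z1 in(('blue',24,52,76,90),('or',-12,14,76,90),('gr',-50,-24,76,90),('or',-12,14,46,60),('gr',-50,-24,46,60)):
        k=(y>a)&(y<b)&(z>z0)&(z<z1)&(abs(x)<44); print(n,k.sum())
        e=np.array([(x[k&(y>t)&(y<t+3)].min(),x[k&(y>t)&(y<t+3)].max()) for t in np.arange(a,b-3,3) if (k&(y>t)&(y<t+3)).any()]);print(e.mean(0).round(2),e.mean().round(2))
E
```

```text
clock: 34.55
tcp_pos: [0.5523, -0.2813, 0.0661]
wrist_force: [-0.8, 0.2, 0.7]
finger_gap: -0.0001
tcp [ 0.554  -0.2834  0.0695] zaxis [ 0.006  0.046 -0.999] yaw -10.84 shift [ 0.0007 -0.0005  0.0176] F [-0.3 -0.4 -0. ]
blue 0
nan nan
or 0
nan nan
gr 10486
[-22.78  22.22] -0.28
or 1078
[-38.67  41.47] 1.4
gr 4043
[-40.17  39.75] -0.21<stdin>:6: RuntimeWarning: Mean of empty slice.
  ret = ret.dtype.type(ret / rcount)
```

View pics/w9.png

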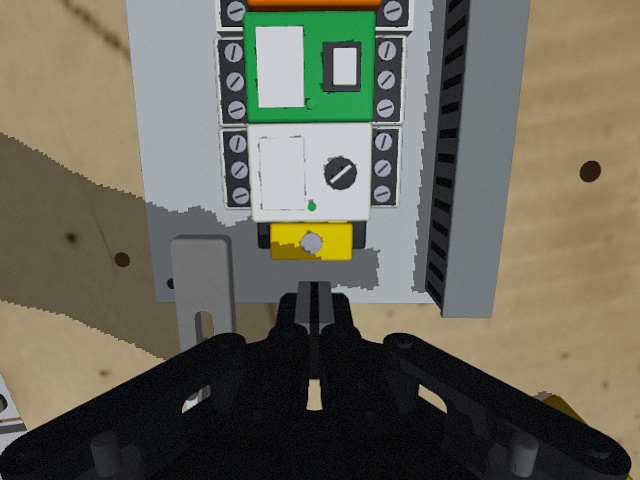

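```bash
(python3 -m inch '[[[0,0,0.004],0],[[0,0,0.008],0],[[0.0005,0,0.012],0],[[0.001,-0.0005,0.015],0],[[0.001,-0.0005,0.017],0]]'; python3 wait.py;python3 -m inch '[[[0.001,0,0],0],[[0.003,0,0],0],[[0.005,0,0],0],[[0.006,0,0],0],[[0.006,0,0],0]]'; python3 wait.py)|grep -v orient
```

```text
clock: 35.27
tcp_pos: [0.5535, -0.2814, 0.0521]
wrist_force: [-0.6, 0.9, -0.1]
finger_gap: 0.0
tcp [ 0.554  -0.2819  0.0529] zaxis [ 0.006  0.046 -0.999] yaw -10.86 shift [ 0.     -0.0002  0.0009] F [-0.4 -0.3 -0.1]
clock: 35.93
tcp_pos: [0.5552, -0.2757, 0.0532]
wrist_force: [0.4, 0.5, -0.8]
finger_gap: -0.0001
tcp [ 0.5551 -0.276   0.0532] zaxis [ 0.006  0.046 -0.999] yaw -10.85 shift [-0.006  -0.0002  0.0009] F [ 0.  -0.8 -0.2]
```

```bash
(python3 -m inch '[[[0.001,0,0],0],[[0.002,0,0],0],[[0.003,0,0],0],[[0.003,0,0],0]]'; python3 wait.py)|grep -v orient
```

```text
clock: 36.52
tcp_pos: [0.5553, -0.2753, 0.0533]
wrist_force: [-2.0, -6.6, -1.6]
finger_gap: -0.0004
tcp [ 0.5553 -0.2753  0.0532] zaxis [ 0.005  0.042 -0.999] yaw -10.94 shift [-0.0067 -0.0002  0.001 ] F [-1.8 -7.1 -2.2]
```

```bash
(python3 -m inch '[[[0.002,0,0],0],[[0.0035,0,0],0],[[0.0045,0,0],0],[[0.005,0,0],0],[[0.005,0,0],0]]'; python3 wait.py)|grep -v orient
```

```text
clock: 37.18
tcp_pos: [0.5557, -0.2733, 0.0533]
wrist_force: [-1.9, -8.5, -3.7]
finger_gap: -0.0002
tcp [ 0.5557 -0.2733  0.0533] zaxis [ 0.004  0.037 -0.999] yaw -11.06 shift [-0.0087 -0.0002  0.001 ] F [-2.9 -8.8 -3. ]
```

```bash
(python3 -m inch '[[[0.002,0,0],0],[[0.0035,0,0],0],[[0.0045,0,0],0],[[0.005,0,0],0],[[0.005,0,0],0]]'; python3 wait.py)|grep -v orient
```

```text
clock: 37.85
tcp_pos: [0.5559, -0.2722, 0.0534]
wrist_force: [-3.0, -10.8, -4.3]
finger_gap: -0.0002Traceback (most recent call last):
  File "wait.py", line 2, in <module>
    for i in range(5): viewer.read_camera('wrist')
                       ~~~~~~~~~~~~~~~~~~^^^^^^^^^
ValueError: 200 camera calls are used up
```

The camera calls are used up, because my waits spent them. I'll finish by force and position readings alone.

```bash
cat > f.py <<'E'
from h import *
s,R=need([.5538,-.2818,.052]); F=np.array(s['wrist_force'])[:2]; print('Frail',(F@ey).round(2),'y_p mm',((np.array(s['tcp_pos'])[:2]-O)@ey*1000).round(2))
E
python3 -m inch '[[[0.002,0,0],0],[[0.0035,0,0],0],[[0.0045,0,0],0],[[0.005,0,0],0],[[0.005,0,0],0]]' >/dev/null; python3 f.py
```

```text
tcp [ 0.5559 -0.2719  0.0535] zaxis [ 0.     0.022 -1.   ] yaw -11.39 shift [-0.0102 -0.0001  0.0013] F [ -4.3 -14.7  -4.8]
Frail -15.28 y_p mm -117.9
```

```bash
python3 -m inch '[[[0.002,0,0],0],[[0.0035,0,0],0],[[0.0045,0,0],0],[[0.0053,0,0],0],[[0.0056,0,0],0]]' >/dev/null; python3 f.py; python3 -m inch '[[[0.003,0,0],0],[[0.0045,0,0],0],[[0.0053,0,0],0],[[0.0057,0,0],0],[[0.0057,0,0],0]]' >/dev/null; python3 f.py
```

```text
tcp [ 0.5559 -0.2717  0.0536] zaxis [-0.002  0.012 -1.   ] yaw -11.59 shift [-0.0104  0.      0.0015] F [ -5.9 -17.4  -4. ]
Frail -18.19 y_p mm -117.7
tcp [ 0.5559 -0.2717  0.0537] zaxis [-0.005  0.002 -1.   ] yaw -11.8 shift [-0.0103  0.0001  0.0017] F [ -6.5 -17.6  -4.8]
Frail -18.49 y_p mm -117.7
```

```bash
python3 -m inch '[[[-0.002,0,0],0],[[-0.005,0,0],0],[[-0.009,0,0],0],[[-0.013,0,0],0],[[-0.015,0,0],0]]' >/dev/null; python3 f.py; python3 -m inch '[[[0,0,-0.01],0],[[0,0,-0.03],0],[[0,0,-0.055],0],[[0,0,-0.08],0],[[0,0,-0.1],0]]' >/dev/null; python3 -m inch '[[[0,0,0],0],[[0,0,0],0],[[0,0,0],0],[[0,0,0],0],[[0,0,0],0]]';python3 f.py; python3 -c "
from h import *
print(env.hand_in())"
```

```text
tcp [ 0.5529 -0.2863  0.0537] zaxis [-0.005  0.003 -1.   ] yaw -11.77 shift [0.0046 0.     0.0017] F [0.8 0.2 0.6]
Frail 0.34 y_p mm -132.6
clock: 40.5
tcp_pos: [0.5531, -0.2856, 0.1549]
orientation: [-0.003, 0.776, 0.631, -0.001]
wrist_force: [0.2, -0.2, -0.2]
finger_gap: 0.0001
tcp [ 0.5531 -0.2856  0.1549] zaxis [-0.006  0.004 -1.   ] yaw -11.74 shift [0.0037 0.0006 0.1029] F [ 0.2 -0.2 -0.2]
Frail -0.17 y_p mm -131.95
the job is handed in; nothing more can be done
None
```

I opened the row beside the blue module, snapped the orange one home there, closed the row with the end clamp and handed in at about 40 s. No verdict was reported.

- **Opening:** Gripping the green module, I slid it, the white one and the clamp towards the clamp's end. The clamp ran to about 39 mm of travel. The modules sprang back about 2 mm, as the task warned, so I eased them out again to a gap of about 38 mm.
- **Pressing in:** I felt the latch snap, then the seat bottom out at about 10 N. The camera put the orange top at 82.05 mm against 82.07 mm for the blue one. It sat about 2 mm off across the rail, so I re-gripped it to centre it. A last look put it at about 1.4 mm, inside the 3 mm limit but not exact.
- **Clamp:** I pushed it up until it stopped moving at 18.5 N along the rail, about 20 N in all against the 24 N limit. Then I backed off and raised the hand; the wrist force reads about zero.

**Not checked:** My waiting loops used up all 200 camera calls, so there was no picture of the closed row. That it is closed rests only on the force and on the 4 mm or so of travel after contact, which matches what was expected. I did not measure the spacing from orange to blue, the pad's remaining force or the orange module's final position after the push. I steered clear of the loose tools and felt no contact with them, but did not re-measure them.

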